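Put the middle canister and the scoop back in the kitchen row

TASK

The three canisters belong in a straight row by height: stand the middle-sized one upright on the counter midway between the tall and the small one, in line with them. Also lay the wooden scoop flat on the counter about 12 cm in front of the row's centre line (the robot's side), parallel to the row, the middle of its length centred on the middle canister, and its bowl pointing to the small canister's end. Do not shift the tall and small canisters, and leave the mug, the oil bottle and the shaker where they are.

Things in the scene. Friction and masses are not known exactly. Their poses are not given: they have to be found in the camera images.
- tall_canister: Tall canister, loose, stays put: 90 mm diameter, 160 mm to the top of the knob, 1.3 kg; white ceramic cylinder, fixed wooden lid with a small turned knob (22 mm wide, topmost 14 mm). Origin: centre of its underside; z up. At the start its x axis lies along the row and its -y axis points to the row's front. The small canister stands 280 mm away, centre to centre, on its left or right.
- small_canister: Small canister, loose, stays put: 50 mm diameter, 76 mm to the top of the knob, 0.5 kg; white ceramic cylinder, fixed wooden lid with a small turned knob (22 mm wide, topmost 14 mm). Origin: centre of its underside; z up. 
- middle_canister: Middle-sized canister, the one to move: body 62 mm diameter and 90 mm high, lid 64 mm wide to 100 mm, knob to 114 mm, about 0.45 kg; white ceramic cylinder, fixed wooden lid with a small turned knob (22 mm wide, topmost 14 mm). Origin: centre of its underside; z up. Can be gripped from above across its body or by the knob.
- scoop: Light wooden scoop lying flat, 130 mm long, about 50 g: a straight handle 12 mm wide and 12 mm high, from x = -65 mm to x = +23 mm, then a round open bowl 44 mm wide, 18 mm high, centred at x = +43 mm. Origin: the middle of its length, on its underside, on the handle's centre line. x points along the handle to the bowl, z up.
- scoop_bowl (a point): Centre of the scoop's bowl, 9 mm above its underside.
- mug: Bystander: white mug, 80 mm wide, 90 mm high, with a handle on its +y side. Origin under its centre.
- oil_bottle: Bystander: green glass oil bottle with a white cap, 64 mm wide, 190 mm high. Origin under its centre.
- shaker: Bystander: white salt shaker with a steel cap, 42 mm wide, 100 mm high, beyond the row. Origin under its centre.

How it is judged (in metres and radians):
At the end, for the whole second after the job is handed in: Middle canister upright, within 12 mm of midway and of the line between the tall and small ones; scoop flat, 90 to 150 mm in front of that line, its mid-length within 20 mm of midway, within 0.15 rad of parallel, bowl towards the small canister; both on the counter, at rest (((x of small_canister in the frame of tall_canister above 0 m and x of middle_canister in the frame of tall_canister between 0.128 and 0.152 m and x of scoop in the frame of tall_canister between 0.12 and 0.16 m and x of scoop_bowl in the frame of tall_canister between 0.145 and 0.3 m) or (x of small_canister in the frame of tall_canister below 0 m and x of middle_canister in the frame of tall_canister between -0.152 and -0.128 m and x of scoop in the frame of tall_canister between -0.16 and -0.12 m and x of scoop_bowl in the frame of tall_canister between -0.3 and -0.145 m)) and y of middle_canister in the frame of tall_canister between -0.012 and 0.012 m and angle between middle_canister's own z axis and vertical below 0.06 rad and height (world z) of middle_canister between -0.005 and 0.005 m and y of scoop in the frame of tall_canister between -0.15 and -0.09 m and angle between the x axis of scoop and the x axis of tall_canister, either way round below 0.15 rad and angle between scoop's own z axis and vertical below 0.12 rad and height (world z) of scoop between -0.005 and 0.006 m and linear speed of each of middle_canister, scoop below 0.02 m/s); the robot touches nothing.
It fails at once if the tall canister is shifted by more than 10 mm (distance of tall_canister from where it was at the start of the episode above 0.01 m).
It fails at once if the small canister is shifted by more than 10 mm (distance of small_canister from where it was at the start of the episode above 0.01 m).
It fails at once if the mug is shifted by more than 25 mm (distance of mug from where it was at the start of the episode above 0.025 m).
It fails at once if the oil bottle is shifted by more than 25 mm (distance of oil_bottle from where it was at the start of the episode above 0.025 m).
It fails at once if the shaker is shifted by more than 25 mm (distance of shaker from where it was at the start of the episode above 0.025 m).
It also fails if it takes over 64 s, if anything falls off the work surface, if the arm or the gripper's body presses on something with over 40 N, if the wrist force passes 120 N, or if a joint passes its speed limit or range.

ROBOT

A 6-joint arm with a two-finger parallel gripper is mounted at the origin on the work surface. World frame = base frame: x ahead of the robot, y to its left, z up, the work surface at z = 0. Lengths are in m, angles in degrees, forces in N, time in s.
With the tool pointing down it reaches from about 0.3 to 0.75 m from the base axis. Payload 8.5 kg.
Tool frame: the origin (TCP) lies midway between the tips of the shut fingers; the grasp point (between the pads) lies 19 mm behind it (env.grasp_offset is the distance from the TCP to the grasp point, in m); z points along the fingers, y is the line along which they close (so a half turn about z gives the same grasp; the last joint's range is limited). The gripper opens to 85 mm and grips with 20 to 120 N. Pads are 22 mm wide; open, the fingers measure 114 mm over their backs; the gripper's body (76 mm by 85 mm) begins 54 mm behind the grasp point. The pads swing forward as they close: fully open they stand 13 mm farther back than shut.
Start: joints at [51.95, 21.807, 74.336, -0, 83.858, -12.336], TCP at [0.239, 0.496, 0.231] pointing down, gripper open.
Joint ranges: [-178.18, 178.18], [-50.72, 133.34], [12.68, 142.11], [-81.47, 261.47], [9.98, 163.14], [-165.26, 165.26]. Speed limits (degrees/s): [136.94, 136.94, 180, 180, 180, 180].

INTERFACE

Orientations are given as a 3x3 rotation matrix whose columns are the frame's x, y, z axes.
In Python, from rig import env gives the robot as it stands.
- The arm moves only by the tool servo_tool, never from a script. Its argument "deltas" is text: rows parted by semicolons, each of 7 numbers parted by spaces: the opening, from 0 (shut) to 1 (fully open), then the shift along the tool's x, y, z in mm, then the turn, a rotation vector about the tool's x, y, z in rad. A call has 1 to 8 rows; each row shifts and turns the commanded pose from where the row before left it, along the tool's axes as they then stand; what a row does not reach is not made up. A row lasts 1/12 s, in which the tool goes at most 41.7 mm and 7.16 degrees, less where a joint would pass 70% of its speed; a pose out of reach is approached as far as the arm can. A call is refused whole if a number of a shift passes 41.7 or a number of a turn 0.125, either way. A call with a gripper value outside its range is refused whole. The fingers move at their own pace and stop on an object; "newtons" is the grip in N (left out, the last holds). Time passes only in rows, so rows that do not move let the fingers close. It gives the time, the measured TCP pose, the force, the opening and the grip force at its end, in the units of the state.
- env.observe(): the state, without advancing time (a new reading comes with each control period).
- env.get_image(name): name is "scene" or "top" or "wrist"; returns a dict with "img" (420x560x3 uint8, red, green, blue), "depth" (420x560 float32, m along the optical axis (not along the pixel's ray), 0 where there is no reading), "camera_matrix" (3x3 intrinsics, pixels), "world_to_cam" (4x4, takes a point from world to camera coordinates). Camera axes: x right, y down, z forward; pixel columns grow to the right and rows downward; lengths in m; the calibration is good to about 2 mm. The wrist camera is an equidistant fisheye: a pixel r from the principal point sees the ray r / f radians off the axis. A picture is of the moment at which its call begins.
- env.close_job(): hands the job in; it is judged then, once.
Trained networks look in a picture, given as the dict that the camera call returned (one of the last four; its "shot" number tells which), for a name from the list of things; names that differ only in an ending like _2 or _b are one class to them, and where a whole thing is asked for, a point or a joint stands for the part that bears it (a point fixed in the world has none). Each returns a list of dicts, best first, with "conf" (0 to 1); they miss things now and then, are a little off and sometimes report something else, mostly with a low value. They report only what shows in the picture. A call takes as long as a camera call.
- env.spot_in(name, picture): "bbox" ([centre column, centre row, width, height] in pixels, round what is visible of it).
- env.spot_point(name, picture): "uv" ([column, row] in pixels: a listed point, or the origin of a listed thing).
The state is a dict: "time_s": time; "q": joint angles; "qvel": joint speeds; "joint_efforts": joint torques, N m; "position": TCP position; "tool_rot": TCP orientation; "ft_force": force on the tool from outside, world axes, zero at the start; "wrist_torque": the same for the moment, N m; "grip_width": finger opening in m; "gripper_force": force on a finger pad.
Only numpy, scipy, OpenCV 4.12 (cv2) and the standard library are available. Lean on these libraries where they do the work, as an engineer would, in place of code of your own. Each camera call takes 0.05 s, during which the arm holds its last target. There are 200 camera calls.

## Working session

There is one attempt and no reset: what is moved stays moved. The work goes in short steps, Python scripts to look and compute and a tool call to move; the robot and the scene stay as the last step left them, time stands still between calls to the robot, and variables do not carry over. Pictures are saved under pics/ and viewed, at most 10 in all, crops included, and the job is handed in when it is done.

Besides the shell and the picture viewer there is one more tool, called after ">>>" by a JSON object that holds its "method" and its "body", one argument or row to a line. servo_tool: Moves the arm, as the interface text tells. Its arguments: {"type":"object","properties":{"deltas":{"type":"string"},"newtons":{"type":"number"}},"required":["deltas"]}

```bash
mkdir -p pics; cat > h.py <<'E'
import numpy as np, cv2
from rig import env
def world(p,u,v,d):
    K=p["camera_matrix"]; c=np.array([(u-K[0,2])/K[0,0]*d,(v-K[1,2])/K[1,1]*d,d,1])
    return (np.linalg.inv(p["world_to_cam"])@c)[:3]
def cloud(p):
    d=p["depth"]; v,u=np.mgrid[:d.shape[0],:d.shape[1]]; K=p["camera_matrix"]
    c=np.stack([(u-K[0,2])/K[0,0]*d,(v-K[1,2])/K[1,1]*d,d,np.ones_like(d)],-1)
    w=(c@np.linalg.inv(p["world_to_cam"]).T)[...,:3]; w[d==0]=np.nan
    return w
def save(p,n): cv2.imwrite("pics/"+n,p["img"][...,::-1])
E
python3 - <<'E'
from h import *
np.set_printoptions(precision=4,suppress=True)
o=env.observe(); print(o["time_s"],o["position"],o["tool_rot"],o["grip_width"])
a=env.get_image("top"); b=env.get_image("scene")
cv2.imwrite("pics/a.png",np.vstack([a["img"],b["img"]])[...,::-1][:, :, :] if 0 else cv2.resize(np.hstack([a["img"],b["img"]])[...,::-1],(800,300)))
save(a,"top0.png"); 
W=cloud(a); np.save("W0.npy",W)
for n in ["tall_canister","small_canister","middle_canister","scoop","scoop_bowl","mug","oil_bottle","shaker"]:
  for nm,p in (("top",a),("scene",b)):
    s=env.spot_in(n,p) if n!="scoop_bowl" else []
    q=env.spot_point(n,p)
    Wp=cloud(p)
    for x in s[:2]: 
        u,v=x["bbox"][:2]; print(n,nm,"box",np.round(x["bbox"]),round(x["conf"],2),Wp[int(v),int(u)])
    for x in q[:2]: print(n,nm,"pt",np.round(x["uv"]),round(x["conf"],2))
E
```

```text
0.0 [0.2385 0.4953 0.2307] [[-0.901   0.4339 -0.0009]
 [ 0.4339  0.901  -0.0011]
 [ 0.0003 -0.0014 -1.    ]] 0.0851630780621824
tall_canister top box [196. 184.  56.  51.] 0.94 [0.6651 0.1508 0.1465]
tall_canister top box [417. 276.  24.  57.] 0.39 [ 0.4798 -0.3246  0.0046]
tall_canister top pt [202. 192.] 0.59
tall_canister scene box [361. 180.  52.  79.] 0.86 [0.7034 0.1272 0.0975]
tall_canister scene pt [354. 206.] 0.82
tall_canister scene pt [261. 259.] 0.15
small_canister top box [327. 189.  26.  20.] 0.91 [ 0.6668 -0.1137  0.0737]
small_canister top pt [325. 193.] 0.88
small_canister scene box [260. 245.  33.  39.] 0.97 [ 0.6904 -0.1332  0.0513]
small_canister scene box [132. 270.  50. 106.] 0.38 [ 0.6708 -0.3687  0.1171]
small_canister scene pt [330. 150.] 0.64
small_canister scene pt [256. 261.] 0.59
middle_canister top box [124. 296.  48.  29.] 0.66 [0.4422 0.3026 0.0995]
middle_canister top pt [133. 294.] 0.73
middle_canister scene box [333. 132.  27.  47.] 0.83 [0.464  0.2979 0.0667]
middle_canister scene pt [331. 147.] 0.96
middle_canister scene pt [113. 258.] 0.39
scoop 
[... 230 characters left out ...]
 scene pt [113. 260.] 0.73
scoop_bowl top pt [416. 295.] 0.88
scoop_bowl scene pt [109. 239.] 0.66
mug top box [120. 199.  50.  47.] 0.69 [0.6564 0.3569 0.0066]
mug scene box [403. 159.  43.  48.] 0.9 [0.674  0.3186 0.0647]
mug scene pt [393. 175.] 0.75
oil_bottle top box [446. 203.  60.  36.] 0.71 [ 0.6313 -0.3427  0.1331]
oil_bottle scene box [133. 269.  51. 106.] 0.79 [ 0.6714 -0.3674  0.1168]
oil_bottle scene pt [141. 312.] 0.66
shaker top box [275. 139.  19.  31.] 0.66 [ 0.771  -0.0046  0.0998]
shaker top pt [273. 145.] 0.57
shaker top pt [205. 191.] 0.4
shaker scene box [343. 240.  30.  50.] 0.86 [ 0.7916 -0.021   0.0649]
shaker scene pt [338. 259.] 0.9
shaker scene pt [139. 310.] 0.59
```

View pics/top0.png

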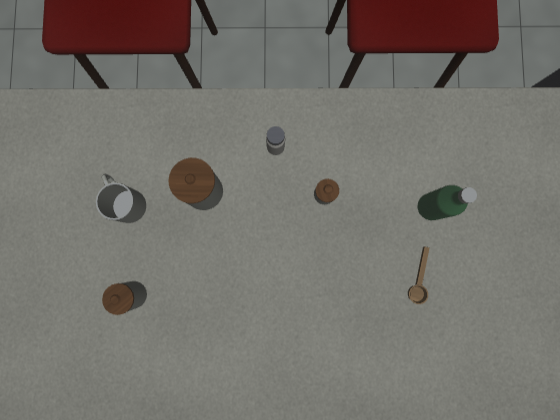

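View pics/a.png

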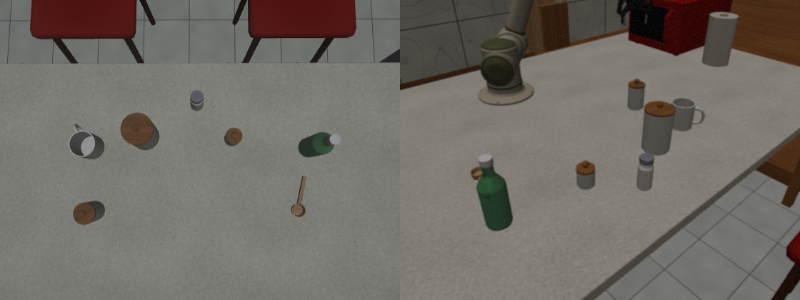

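The top view shows the tall canister at (192,181), the small one at (327,190), the middle one at (118,299), and the scoop at (419,275) with its bowl toward the robot. Next I fit positions from depth.

```bash
cat > fit.py <<'E'
from h import *
def disc(W,x,y,zlo,zhi,r):
    m=(W[...,2]>zlo)&(W[...,2]<zhi)&(np.hypot(W[...,0]-x,W[...,1]-y)<r)
    P=W[m][:,:2].astype(np.float32)
    c,R=cv2.minEnclosingCircle(P); (e,ax,_)=cv2.minAreaRect(P)
    return np.array(c),R,P.mean(0),W[m][:,2].max(),len(P)
def scoop(W,img,x,y,r=.1):
    hsv=cv2.cvtColor(img,cv2.COLOR_RGB2HSV)
    m=(hsv[...,1]>80)&(hsv[...,0]<25)&(np.hypot(W[...,0]-x,W[...,1]-y)<r)
    P=W[m]; 
    return P
def scoopfit(P):
    xy=P[:,:2].astype(np.float32)
    (c,s,a)=cv2.minAreaRect(xy); 
    mu=xy.mean(0); d=np.linalg.svd(xy-mu)[2][0]; t=(xy-mu)@d; w=(xy-mu)@np.array([-d[1],d[0]])
    # bowl at end with larger width
    if np.ptp(w[t>t.max()-.04])<np.ptp(w[t<t.min()+.04]): d=-d;t=-t;w=-w
    h=t<t.max()-.05
    k=np.polyfit(t[h],w[h],1)  # handle line
    n=np.array([-d[1],d[0]]); ax=d+k[0]*n; ax/=np.linalg.norm(ax)
    mid=(t.max()+t.min())/2
    return mu+d*mid+n*np.polyval(k,mid),ax,np.ptp(t),np.degrees(np.arctan2(ax[1],ax[0])),P[:,2].max()
E
python3 - <<'E'
from fit import *
np.set_printoptions(precision=4,suppress=True)
a=env.get_image("top");b=env.get_image("scene")
for nm,p in (("top",a),("scene",b)):
    W=cloud(p)
    for n,x,y,lo,hi,r in (("tall",.68,.15,.135,.15,.08),("small",.667,-.12,.052,.066,.06),("mid",.44,.305,.09,.104,.06)):
        print(nm,n,*disc(W,x,y,lo,hi,r))
        print("   knob",*disc(W,x,y,hi+.002,hi+.03,r))
    P=scoop(W,p["img"],.45,-.324)
    print(len(P)); print(scoopfit(P))
E
```

```text
top tall [0.6748 0.1621] 0.046356867998838425 [0.6738 0.1606] 0.14895754247756499 1568
   knob [0.6749 0.1617] 0.010794833302497864 [0.6742 0.161 ] 0.16190972584456886 94
top small [ 0.6681 -0.118 ] 0.02613908052444458 [ 0.6669 -0.117 ] 0.06547869400404605 360
   knob [ 0.6683 -0.1179] 0.010796120390295982 [ 0.6676 -0.1172] 0.07957126558925154 80
top mid [0.4368 0.3179] 0.032510992139577866 [0.4377 0.3152] 0.1039515579871354 695
   knob [0.4375 0.3175] 0.011081931181252003 [0.4376 0.3164] 0.11663027062181297 91
465
(array([ 0.4831, -0.3307]), array([-0.9725,  0.2328]), np.float32(0.12583189), np.float64(166.53672186512648), np.float64(0.020039416434636137))
scene tall [0.6801 0.1611] 0.04770474508404732 [0.6859 0.1515] 0.14953035871808368 740
   knob [0.6782 0.1624] 0.01167511660605669 [0.6797 0.1595] 0.16101037719091466 54
scene small [ 0.6718 -0.1176] 0.026987455785274506 [ 0.678  -0.1234] 0.06579440102237877 347
   knob [ 0.6706 -0.119 ] 0.011635633185505867 [ 0.6729 -0.1194] 0.07788138726652871 79
scene mid [0.4414 0.3164] 0.032366394996643066 [0.4481 0.3096] 0.10356067820075554 203
   knob [0.4418 0.3157] 0.010253017768263817 [0.4424 0.3148] 0.11468871238260575 33
221
(array([ 0.4888, -0.2364]), array([0.6407, 0.7678]), np.float32(0.051465057), np.float64(50.155213712424924), np.float64(0.01929711193902639))
```

>>> {"method": "servo_tool", "body": {
  "deltas": "1 -37 -10.5 0 0 0 0; 1 -37 -10.5 0 0 0 0; 1 -37 -10.5 0 0 0 0; 1 -37 -10.5 0 0 0 0; 1 -37 -10.5 0 0 0 0; 1 -37 -10.5 0 0 0 0; 1 -36 -10.5 0 0 0 0; 1 0 0 0 0 0 0"
}}

```text
time_s: 2.37
position: [0.4435, 0.3135, 0.231]
tool_rot: [[-0.899, 0.439, 0.001], [0.439, 0.899, -0.001], [-0.002, -0.0, -1.0]]
ft_force: [-0.5, 0.1, 0.0]
grip_width: 0.0856
gripper_force: 0.0
```

```bash
cat > go.py <<'E'
import sys; from h import *
def go(x,y,z,yaw=None):
    o=env.observe(); R=np.array(o["tool_rot"]); p=np.array(o["position"])
    cur=np.degrees(np.arctan2(R[1,1],R[0,1]))
    print("t",round(o["time_s"],2),"pos",np.round(p,4),"yaw",round(cur,2),"tilt z",np.round(R[:,2],4),"w",round(o["grip_width"],4),"F",np.round(o["ft_force"],1),"q",np.round(o["q"],1))
    print("tool delta mm",np.round(R.T@(np.array([x,y,z])-p)*1000,1), "turn z rad", None if yaw is None else round(float(-np.radians(yaw-cur)),4))
if __name__=="__main__": go(*map(float,sys.argv[1:]))
E
python3 go.py 0.439 0.317 0.058
```

```text
t 2.37 pos [0.4435 0.3135 0.231 ] yaw 63.97 tilt z [ 0.0012 -0.0012 -1.    ] w 0.0856 F [-0.5  0.1  0. ] q [ 22.8  21.1  75.5  -0.1  83.4 -41.2]
tool delta mm [  5.8   1.3 173. ] turn z rad None
```

>>> {"method": "servo_tool", "body": {
  "deltas": "1 6 1.5 20 0 0 0; 1 0 0 30 0 0 0; 1 0 0 30 0 0 0; 1 0 0 30 0 0 0; 1 0 0 30 0 0 0; 1 0 0 22 0 0 0; 1 0 0 14 0 0 0; 1 0 0 6 0 0 0"
}}

```text
time_s: 3.03
position: [0.4335, 0.3211, 0.0473]
tool_rot: [[-0.901, 0.434, -0.003], [0.434, 0.901, -0.001], [0.002, -0.003, -1.0]]
ft_force: [0.1, 0.7, -0.3]
grip_width: 0.0853
gripper_force: 0.0
```

>>> {"method": "servo_tool", "body": {
  "deltas": "0 0 0 0 0 0 0; 0 0 0 0 0 0 0; 0 0 0 0 0 0 0; 0 0 0 0 0 0 0; 0 0 0 0 0 0 0; 0 0 0 0 0 0 0; 0 0 0 0 0 0 0; 0 0 0 0 0 0 0",
  "newtons": 40
}}

```text
time_s: 3.7
position: [0.4348, 0.3214, 0.0501]
tool_rot: [[-0.901, 0.434, 0.001], [0.434, 0.901, 0.001], [-0.001, 0.001, -1.0]]
ft_force: [-0.1, -2.8, 6.1]
grip_width: 0.0616
gripper_force: 43.8
```

```bash
python3 go.py 0.439 0.317 0.049
```

```text
t 3.7 pos [0.4348 0.3214 0.0501] yaw 64.28 tilt z [ 1.4e-03  5.0e-04 -1.0e+00] w 0.0616 F [-0.1 -2.8  6.1] q [ 23.9  32.4  90.3  -0.   57.3 -40.4]
tool delta mm [-5.7 -2.1  1.1] turn z rad None
```

>>> {"method": "servo_tool", "body": {
  "deltas": "0 0 0 -5 0 0 0; 0 0 0 -15 0 0 0; 0 0 0 -20 0 0 0; 0 0 0 -20 0 0 -0.11; 0 0 0 0 0 0 -0.11; 0 0 0 0 0 0 -0.11; 0 0 0 0 0 0 -0.11; 0 0 0 0 0 0 0"
}}

```text
time_s: 4.37
position: [0.4342, 0.3213, 0.1093]
tool_rot: [[-1.0, 0.005, -0.001], [0.005, 1.0, -0.0], [0.001, -0.0, -1.0]]
ft_force: [-0.7, -0.2, -3.8]
grip_width: 0.0622
gripper_force: 44.9
```

```bash
python3 go.py 0.45 0.022 0.11 90
```

```text
t 4.37 pos [0.4342 0.3213 0.1093] yaw 89.72 tilt z [-5.e-04 -0.e+00 -1.e+00] w 0.0622 F [-0.7 -0.2 -3.8] q [ 23.9  27.8  86.6   0.   65.7 -65.8]
tool delta mm [ -17.3 -299.2   -0.7] turn z rad -0.0049
```

>>> {"method": "servo_tool", "body": {
  "deltas": "0 0 -20 0 0 0 0; 0 -2 -40 0 0 0 0; 0 -3 -40 0 0 0 0; 0 -3 -40 0 0 0 0; 0 -3 -40 0 0 0 0; 0 -3 -40 0 0 0 0; 0 -3 -40 0 0 0 0; 0 0 -30 0 0 0 0"
}}

```text
time_s: 5.03
position: [0.4491, 0.0285, 0.1094]
tool_rot: [[-1.0, 0.014, 0.001], [0.014, 1.0, -0.0], [-0.001, -0.0, -1.0]]
ft_force: [0.2, 0.1, -3.4]
grip_width: 0.0618
gripper_force: 45.3
```

```bash
python3 go.py 0.6 0.022 0.11 90
python3 - <<'E'
from fit import *
np.set_printoptions(precision=4,suppress=True)
for nm in ("top","scene"):
    p=env.get_image(nm); W=cloud(p); o=env.observe()["position"]
    print(nm,o); save(p,"c_%s.png"%nm)
    for n,x,y,lo,hi,r in (("tall",.68,.15,.135,.15,.08),("small",.667,-.12,.052,.066,.06)):
        print(nm,n,*disc(W,x,y,lo,hi,r))
    # body points of the canister below the fingers
    m=(W[...,2]>.062)&(W[...,2]<.1)&(np.hypot(W[...,0]-o[0],W[...,1]-o[1])<.06)
    print(m.sum(), W[m].min(0),W[m].max(0))
E
```

```text
t 5.03 pos [0.4491 0.0285 0.1094] yaw 89.21 tilt z [ 5.e-04 -4.e-04 -1.e+00] w 0.0618 F [ 0.2  0.1 -3.4] q [ -11.5   20.1  100.5   -0.    59.3 -100.7]
tool delta mm [-151.    -4.4   -0.5] turn z rad -0.0138
top [0.4495 0.025  0.1094]
top tall [0.6749 0.1621] 0.04642227292060852 [0.6736 0.1605] 0.14962550911989192 1562
top small [ 0.6681 -0.118 ] 0.026166794821619987 [ 0.6668 -0.1169] 0.06484355569422429 363
27 [ 0.4629 -0.0007  0.063 ] [0.4842 0.0423 0.0998]
scene [0.4493 0.0275 0.1094]
scene tall [0.6782 0.1602] 0.04749859869480133 [0.6859 0.1516] 0.14975964948513992 740
scene small [ 0.6715 -0.1185] 0.02609170600771904 [ 0.6776 -0.1235] 0.06588507872964344 339
394 [ 0.4423 -0.0061  0.062 ] [0.4894 0.0491 0.1   ]
```

View pics/c_scene.png

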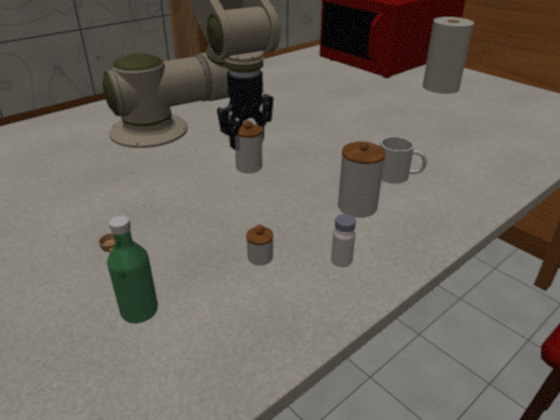

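The scene view shows the canister held upright at about (249,148), with its lid on the +x side of the fingers. I'll fit its axis relative to the TCP.

```bash
cat > cyl.py <<'E'
from fit import *
from scipy.optimize import least_squares
def cyl(W,x,y,zlo,zhi,R,r):
    m=(W[...,2]>zlo)&(W[...,2]<zhi)&(np.hypot(W[...,0]-x,W[...,1]-y)<r)
    P=W[m][:,:2]
    s=least_squares(lambda c:np.hypot(P[:,0]-c[0],P[:,1]-c[1])-R,[x,y],loss="soft_l1",f_scale=.001)
    return s.x,len(P),np.abs(s.fun).mean()
E
python3 - <<'E'
from cyl import *
np.set_printoptions(precision=4,suppress=True)
p=env.get_image("scene"); W=cloud(p)
print("tall",*cyl(W,.677,.162,.02,.13,.045,.06)); print("small",*cyl(W,.67,-.118,.01,.05,.025,.04))
for lo,hi in ((.062,.08),(.08,.1),(.1,.125),(.125,.145)): print("mid",*cyl(W,.452,.023,lo,hi,.031,.05))
m=(np.hypot(W[...,0]-.45,W[...,1]-.023)<.045)&(W[...,2]<.2); print(np.histogram(W[m][:,2],bins=14,range=(.04,.2)))
print(env.observe()["position"])
E
```

```text
tall [0.6768 0.1631] 1804 0.000999420160516611
small [ 0.6698 -0.1169] 411 0.0007587049645962873
mid [0.4554 0.0291] 177 0.0010879460809926414
mid [0.4552 0.0294] 201 0.0011356077158497294
mid [0.4549 0.0294] 273 0.0018089366004375351
mid [0.4546 0.0276] 278 0.0034849688023372676
(array([  0,  24, 111, 117, 114, 117, 120, 144, 157, 148, 283, 127, 146,
       126]), array([0.04  , 0.0514, 0.0629, 0.0743, 0.0857, 0.0971, 0.1086, 0.12  ,
       0.1314, 0.1429, 0.1543, 0.1657, 0.1771, 0.1886, 0.2   ]))
[0.449  0.0294 0.1093]
```

>>> {"method": "servo_tool", "body": {
  "deltas": "0 -20 -1 0 0 0 0; 0 -36 -1 0 0 0 0; 0 -36 -1 0 0 0 0; 0 -36 -1 0 0 0 0; 0 -36 -0.5 0 0 0 0; 0 -34 0 0 0 0 0; 0 -20 0 0 0 0 0; 0 0 0 0 0 0 0"
}}

```text
time_s: 5.85
position: [0.6697, 0.0261, 0.1081]
tool_rot: [[-1.0, 0.01, 0.001], [0.01, 1.0, 0.0], [-0.001, 0.0, -1.0]]
ft_force: [-0.7, 0.8, -4.5]
grip_width: 0.062
gripper_force: 45.6
```

>>> {"method": "servo_tool", "body": {
  "deltas": "0 0 0 10 0 0 0; 0 0 0 18 0 0 0; 0 0 0 14 0 0 0; 0 0 0 8 0 0 0; 0 0 0 0 0 0 0; 0 0 0 0 0 0 0"
}}

```text
time_s: 6.35
position: [0.6663, 0.0252, 0.0592]
tool_rot: [[-1.0, 0.009, -0.001], [0.009, 1.0, 0.0], [0.001, 0.0, -1.0]]
ft_force: [0.4, 0.4, -2.9]
grip_width: 0.062
gripper_force: 45.6
```

```bash
python3 go.py 0.667 0.0233 0.0493 90
python3 - <<'E'
from cyl import *
np.set_printoptions(precision=4,suppress=True)
p=env.get_image("scene"); W=cloud(p); t=cyl(W,.677,.162,.02,.13,.045,.06)[0];s=cyl(W,.67,-.118,.01,.05,.025,.04)[0]
print(t,s,(t+s)/2)
for lo,hi in ((.014,.03),(.03,.05),(.05,.07)): print("mid",*cyl(W,.673,.023,lo,hi,.031,.042))
m=(np.hypot(W[...,0]-.673,W[...,1]-.023)<.045)&(W[...,2]<.05); print(np.histogram(W[m][:,2],bins=14,range=(-.01,.05)))
E
```

```text
t 6.35 pos [0.6663 0.0252 0.0592] yaw 89.49 tilt z [-9.e-04  2.e-04 -1.e+00] w 0.062 F [ 0.4  0.4 -2.9] q [ -8.   42.   67.2   0.   70.8 -97.5]
tool delta mm [-0.7 -1.9  9.9] turn z rad -0.009
[0.6768 0.1631] [ 0.6697 -0.1167] [0.6733 0.0232]
mid [0.6723 0.0262] 183 0.0009665229728313532
mid [0.6722 0.0266] 236 0.0008840894470213142
mid [0.6722 0.0268] 223 0.0011778424000445965
(array([  0, 120, 343,   0,  10,  44,  48,  53,  54,  44,  53,  49,  54,
        47]), array([-0.01  , -0.0057, -0.0014,  0.0029,  0.0071,  0.0114,  0.0157,
        0.02  ,  0.0243,  0.0286,  0.0329,  0.0371,  0.0414,  0.0457,
        0.05  ]))
```

>>> {"method": "servo_tool", "body": {
  "deltas": "0 -1 -3.5 5 0 0 0; 0 0 0 2 0 0 0; 0 0 0 1 0 0 0; 0 0 0 0 0 0 0"
}}

```text
time_s: 6.73
position: [0.6677, 0.0211, 0.0512]
tool_rot: [[-1.0, 0.009, -0.0], [0.009, 1.0, 0.0], [0.0, 0.0, -1.0]]
ft_force: [0.7, -0.1, -3.4]
grip_width: 0.0621
gripper_force: 45.6
```

>>> {"method": "servo_tool", "body": {
  "deltas": "0 0 0 1 0 0 0; 0 0 0 0 0 0 0; 0 0 0 0 0 0 0"
}}

```text
time_s: 6.98
position: [0.6679, 0.0213, 0.0504]
tool_rot: [[-1.0, 0.009, 0.0], [0.009, 1.0, -0.0], [-0.0, -0.0, -1.0]]
ft_force: [-0.7, 0.4, -3.3]
grip_width: 0.062
gripper_force: 45.6
```

>>> {"method": "servo_tool", "body": {
  "deltas": "0 0 0 0.7 0 0 0; 0 0 0 0 0 0 0; 0 0 0 0 0 0 0"
}}

```text
time_s: 7.23
position: [0.668, 0.0212, 0.0503]
tool_rot: [[-1.0, 0.009, 0.001], [0.009, 1.0, -0.0], [-0.001, -0.0, -1.0]]
ft_force: [-0.5, -1.4, 2.6]
grip_width: 0.0621
gripper_force: 45.2
```

>>> {"method": "servo_tool", "body": {
  "deltas": "0.85 0 0 0 0 0 0; 0.85 0 0 0 0 0 0; 0.9 0 0 0 0 0 0; 1 0 0 0 0 0 0; 1 0 0 0 0 0 0; 1 0 0 0 0 0 0; 1 0 0 -5 0 0 0; 1 0 0 -10 0 0 0"
}}

```text
time_s: 7.9
position: [0.6672, 0.0213, 0.064]
tool_rot: [[-1.0, 0.009, -0.002], [0.009, 1.0, 0.0], [0.002, 0.0, -1.0]]
ft_force: [-0.0, 0.4, -0.4]
grip_width: 0.0853
gripper_force: 0.0
```

>>> {"method": "servo_tool", "body": {
  "deltas": "1 0 0 -20 0 0 0; 1 0 0 -30 0 0 0; 1 0 0 -40 0 0 0; 1 0 0 -40 0 0 0; 1 20 0 0 0 0 0; 1 35 0 0 0 0 0; 1 35 0 0 0 0 0; 1 0 0 0 0 0 0"
}}

```text
time_s: 8.57
position: [0.5716, 0.023, 0.195]
tool_rot: [[-1.0, 0.008, -0.005], [0.008, 1.0, 0.001], [0.006, 0.001, -1.0]]
ft_force: [0.8, -0.6, 0.9]
grip_width: 0.0851
gripper_force: 0.0
```

```bash
python3 go.py 0.483 -0.331 0.15 -103.5
python3 - <<'E'
from cyl import *
np.set_printoptions(precision=4,suppress=True)
p=env.get_image("scene"); W=cloud(p); t=cyl(W,.677,.162,.02,.13,.045,.06)[0];s=cyl(W,.67,-.118,.01,.05,.025,.04)[0]
print(t,s,(t+s)/2)
for lo,hi in ((.014,.04),(.06,.085)): print("mid",*cyl(W,.673,.023,lo,hi,.031,.042))
E
```

```text
t 8.57 pos [0.5716 0.023  0.195 ] yaw 89.52 tilt z [-5.5e-03  8.0e-04 -1.0e+00] w 0.0851 F [ 0.8 -0.6  0.9] q [ -9.5  25.7  74.1  -0.   80.5 -99.1]
tool delta mm [  85.4 -354.8   45.2] turn z rad 3.3689
[0.6769 0.1631] [ 0.6697 -0.117 ] [0.6733 0.023 ]
mid [0.674  0.0218] 300 0.000911594423002898
mid [0.674  0.0219] 312 0.0009182049750313553
```

>>> {"method": "servo_tool", "body": {
  "deltas": "1 0 0 0 0 0 0.125; 1 0 0 0 0 0 0.125; 1 0 0 0 0 0 0.125; 1 0 0 0 0 0 0.125; 1 0 0 0 0 0 0.125; 1 0 0 0 0 0 0.125; 1 0 0 0 0 0 0.125; 1 0 0 0 0 0 0.125"
}}

```text
time_s: 9.28
position: [0.579, 0.0219, 0.1955]
tool_rot: [[-0.528, 0.849, 0.002], [0.849, 0.528, -0.0], [-0.001, 0.002, -1.0]]
ft_force: [0.6, -0.3, 0.1]
grip_width: 0.0854
gripper_force: 0.0
```

>>> {"method": "servo_tool", "body": {
  "deltas": "1 0 0 0 0 0 0.125; 1 0 0 0 0 0 0.125; 1 0 0 0 0 0 0.125; 1 0 0 0 0 0 0.125; 1 0 0 0 0 0 0.125; 1 0 0 0 0 0 0.125; 1 0 0 0 0 0 0.125; 1 0 0 0 0 0 0.125"
}}

```text
time_s: 9.95
position: [0.5791, 0.0219, 0.1955]
tool_rot: [[0.43, 0.903, 0.002], [0.903, -0.43, -0.0], [0.001, 0.002, -1.0]]
ft_force: [0.3, 0.3, -0.6]
grip_width: 0.0852
gripper_force: 0.0
```

>>> {"method": "servo_tool", "body": {
  "deltas": "1 0 0 0 0 0 0.125; 1 0 0 0 0 0 0.125; 1 0 0 0 0 0 0.125; 1 0 0 0 0 0 0.125; 1 0 0 0 0 0 0.125; 1 0 0 0 0 0 0.125; 1 0 0 0 0 0 0.125; 1 0 0 0 0 0 0.125"
}}

```text
time_s: 10.62
position: [0.5791, 0.0218, 0.1955]
tool_rot: [[0.992, 0.126, 0.002], [0.126, -0.992, -0.0], [0.002, 0.001, -1.0]]
ft_force: [-0.2, 0.2, 0.4]
grip_width: 0.0855
gripper_force: 0.0
```

>>> {"method": "servo_tool", "body": {
  "deltas": "1 0 0 0 0 0 0.123; 1 0 0 0 0 0 0.123; 1 0 0 0 0 0 0.123; 1 0 0 0 0 0 0"
}}

```text
time_s: 10.95
position: [0.5789, 0.0219, 0.1954]
tool_rot: [[0.971, -0.238, 0.002], [-0.238, -0.971, -0.0], [0.002, -0.0, -1.0]]
ft_force: [0.7, -0.2, -0.3]
grip_width: 0.0851
gripper_force: 0.0
```

```bash
python3 go.py 0.483 -0.331 0.12 -103.5
python3 - <<'E'
from fit import *
np.set_printoptions(precision=4,suppress=True)
p=env.get_image("top"); W=cloud(p); P=scoop(W,p["img"],.483,-.33)
print(scoopfit(P),np.median(P[:,2]))
m=P[:,2]<.016
q=env.spot_point("scoop",p)[:1]+env.spot_point("scoop_bowl",p)[:1]
print([(x["uv"],x["conf"],W[int(x["uv"][1]),int(x["uv"][0])]) for x in q])
E
```

```text
t 10.95 pos [0.5789 0.0219 0.1954] yaw -103.79 tilt z [ 1.9e-03 -3.0e-04 -1.0e+00] w 0.0851 F [ 0.7 -0.2 -0.3] q [-9.5 26.2 73.1  0.  80.5 94.2]
tool delta mm [ -9.2 365.6  75.4] turn z rad -0.005
(array([ 0.483 , -0.3306]), array([-0.9731,  0.2304]), np.float32(0.12589392), np.float64(166.6817518960708), np.float64(0.020672523711519508)) 0.009690642169748187
[([418.0, 296.7], 0.58, array([ 0.4349, -0.3269,  0.    ])), ([414.4, 293.7], 0.69, array([ 0.442 , -0.3166,  0.0048]))]
```

>>> {"method": "servo_tool", "body": {
  "deltas": "0.6 0 25 0 0 0 0; 0.6 -2 40 0 0 0 0; 0.6 -2 41 0 0 0 0; 0.6 -2 41 0 0 0 0; 0.6 -2 41 0 0 0 0; 0.6 -2 41 0 0 0 0; 0.6 -2 41 0 0 0 0; 0.6 -2 40 0 0 0 0"
}}

```text
time_s: 11.77
position: [0.491, -0.2782, 0.1951]
tool_rot: [[0.973, -0.231, 0.001], [-0.231, -0.973, -0.001], [0.001, 0.0, -1.0]]
ft_force: [0.7, -0.0, 0.2]
grip_width: 0.0512
gripper_force: 0.0
```

>>> {"method": "servo_tool", "body": {
  "deltas": "0.6 0 35 10 0 0 0; 0.6 0 20 30 0 0 0; 0.6 0 0 35 0 0 0; 0.6 0 0 20 0 0 0; 0.6 0 0 0 0 0 0"
}}

```text
time_s: 12.18
position: [0.4772, -0.3287, 0.0956]
tool_rot: [[0.973, -0.232, -0.005], [-0.232, -0.973, 0.006], [-0.007, -0.004, -1.0]]
ft_force: [-0.3, 0.6, -0.8]
grip_width: 0.0512
gripper_force: 0.0
```

```bash
python3 go.py 0.478 -0.329 0.05 -103.4
python3 - <<'E'
from h import *
save(env.get_image("wrist"),"w1.png")
E
```

```text
t 12.18 pos [ 0.4772 -0.3287  0.0956] yaw -103.44 tilt z [-0.0054  0.0056 -1.    ] w 0.0512 F [-0.3  0.6 -0.8] q [-46.3  32.2  80.7   0.   67.5  57.2]
tool delta mm [ 1.1  0.3 45.6] turn z rad -0.0007
```

View pics/w1.png

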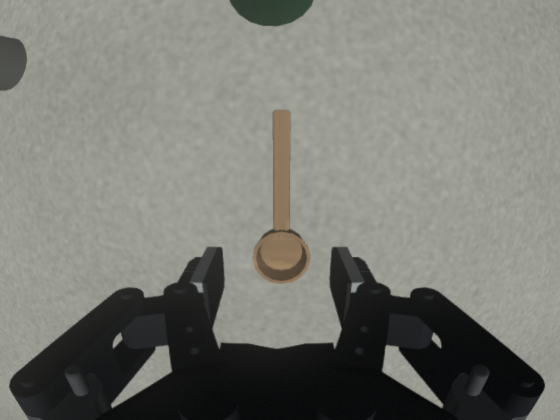

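>>> {"method": "servo_tool", "body": {
  "deltas": "0.6 1 0 35 0 0 0; 0.6 0 0 30 0 0 0; 0.6 0 0 15 0 0 0; 0.6 0 0 7 0 0 0; 0.6 0 0 0 0 0 0; 0.6 0 0 0 0 0 0"
}}

```text
time_s: 12.73
position: [0.4807, -0.3305, 0.0144]
tool_rot: [[0.972, -0.233, 0.002], [-0.233, -0.972, -0.002], [0.002, 0.002, -1.0]]
ft_force: [0.4, -0.4, -0.1]
grip_width: 0.0513
gripper_force: 0.0
```

>>> {"method": "servo_tool", "body": {
  "deltas": "0.6 -3 0 7 0 0 0; 0.6 0 0 3 0 0 0; 0.6 0 0 0 0 0 0; 0.6 0 0 0 0 0 0"
}}

```text
time_s: 13.07
position: [0.4769, -0.3292, 0.0029]
tool_rot: [[0.972, -0.234, 0.0], [-0.234, -0.972, -0.0], [0.0, 0.0, -1.0]]
ft_force: [-0.1, 0.3, -0.0]
grip_width: 0.0513
gripper_force: 0.0
```

>>> {"method": "servo_tool", "body": {
  "deltas": "0 0 0 0 0 0 0; 0 0 0 0 0 0 0; 0 0 0 0 0 0 0; 0 0 0 0 0 0 0; 0 0 0 0 0 0 0; 0 0 0 0 0 0 0; 0 0 0 0 0 0 0; 0 0 0 0 0 0 0",
  "newtons": 25
}}

```text
time_s: 13.73
position: [0.477, -0.3292, 0.0029]
tool_rot: [[0.972, -0.234, 0.0], [-0.234, -0.972, -0.0], [0.001, 0.0, -1.0]]
ft_force: [-0.4, -0.4, 3.8]
grip_width: 0.0111
gripper_force: 27.5
```

>>> {"method": "servo_tool", "body": {
  "deltas": "0 0 0 -5 0 0 0; 0 0 0 -15 0 0 0; 0 0 0 -30 0 0 0; 0 0 0 -30 0 0 0; 0 0 0 -20 0 0 0; 0 0 0 0 0 0 0"
}}

```text
time_s: 14.23
position: [0.478, -0.3303, 0.1069]
tool_rot: [[0.972, -0.234, 0.005], [-0.234, -0.972, -0.005], [0.006, 0.004, -1.0]]
ft_force: [0.1, -0.6, 0.6]
grip_width: 0.0108
gripper_force: 26.9
```

```bash
python3 go.py 0.5515 0.02 0.1 -1.4
python3 - <<'E'
from h import *
a=env.get_image("wrist");b=env.get_image("scene")
cv2.imwrite("pics/w2.png",np.hstack([cv2.resize(a["img"],(400,300)),b["img"][120:420,:400]])[...,::-1])
E
```

```text
t 14.23 pos [ 0.478  -0.3303  0.1069] yaw -103.52 tilt z [ 0.0049 -0.0052 -1.    ] w 0.0108 F [ 0.1 -0.6  0.6] q [-46.3  31.3  80.3  -0.   68.   57.2]
tool delta mm [ -10.5 -357.7    5.4] turn z rad -1.7824
```

View pics/w2.png

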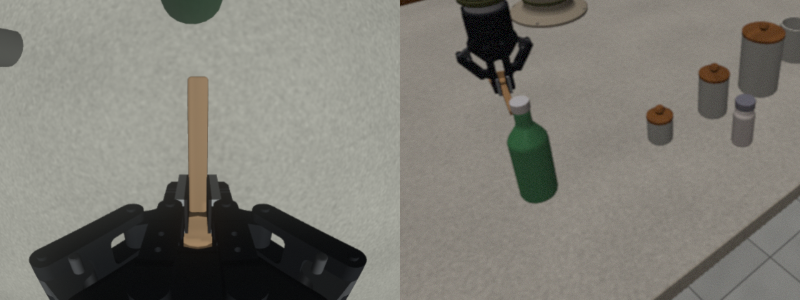

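The scoop is held level by the handle with the bowl on the robot's side. I'll carry it over, then turn it.

>>> {"method": "servo_tool", "body": {
  "deltas": "0 0 -25 0 0 0 0; 0 -1 -40 0 0 0 0; 0 -1 -41 0 0 0 0; 0 -1 -41 0 0 0 0; 0 -1 -41 0 0 0 0; 0 -2 -41 0 0 0 0; 0 -2 -41 0 0 0 0; 0 -2 -41 0 0 0 0"
}}

```text
time_s: 15.0
position: [0.5391, -0.0222, 0.101]
tool_rot: [[0.972, -0.234, -0.003], [-0.234, -0.972, 0.001], [-0.003, -0.0, -1.0]]
ft_force: [1.2, -0.6, -1.0]
grip_width: 0.0112
gripper_force: 26.9
```

>>> {"method": "servo_tool", "body": {
  "deltas": "0 0 -30 0 0 0 0; 0 0 -17 0 0 0 -0.119; 0 0 0 0 0 0 -0.119; 0 0 0 0 0 0 -0.119; 0 0 0 0 0 0 -0.119; 0 0 0 0 0 0 -0.119; 0 0 0 0 0 0 -0.119; 0 0 0 0 0 0 -0.119"
}}

```text
time_s: 15.67
position: [0.55, 0.0215, 0.1008]
tool_rot: [[0.824, 0.567, -0.004], [0.567, -0.824, 0.001], [-0.003, -0.003, -1.0]]
ft_force: [-0.2, 0.2, -0.6]
grip_width: 0.011
gripper_force: 26.9
```

>>> {"method": "servo_tool", "body": {
  "deltas": "0 0 0 0 0 0 -0.119; 0 0 0 0 0 0 -0.119; 0 0 0 0 0 0 -0.119; 0 0 0 0 0 0 -0.119; 0 0 0 0 0 0 -0.119; 0 0 0 0 0 0 -0.119; 0 0 0 0 0 0 -0.119; 0 0 0 0 0 0 -0.119"
}}

```text
time_s: 16.33
position: [0.55, 0.0214, 0.1009]
tool_rot: [[0.016, 1.0, -0.004], [1.0, -0.016, 0.001], [0.001, -0.004, -1.0]]
ft_force: [0.4, 0.4, -0.0]
grip_width: 0.0108
gripper_force: 26.9
```

>>> {"method": "servo_tool", "body": {
  "deltas": "0 0 0 0 0 0 0; 0 0 0 0 0 0 0; 0 0 0 0 0 0 0"
}}

```text
time_s: 16.58
position: [0.5505, 0.0214, 0.1018]
tool_rot: [[0.025, 1.0, -0.002], [1.0, -0.025, 0.0], [0.0, -0.002, -1.0]]
ft_force: [0.2, -0.2, -1.1]
grip_width: 0.011
gripper_force: 26.9
```

```bash
python3 go.py 0.553 0.02 0.0029 -1.4
python3 - <<'E'
from h import *
a=env.get_image("top");b=env.get_image("scene")
cv2.imwrite("pics/w3.png",np.hstack([a["img"][100:400,100:500],b["img"][50:350,100:500]])[...,::-1])
E
```

```text
t 16.58 pos [0.5505 0.0214 0.1018] yaw -1.46 tilt z [-1.6e-03  3.0e-04 -1.0e+00] w 0.011 F [ 0.2 -0.2 -1.1] q [-10.1  29.2  85.3  -0.   65.5  -8.6]
tool delta mm [-1.3  2.7 98.9] turn z rad -0.001
```

View pics/w3.png

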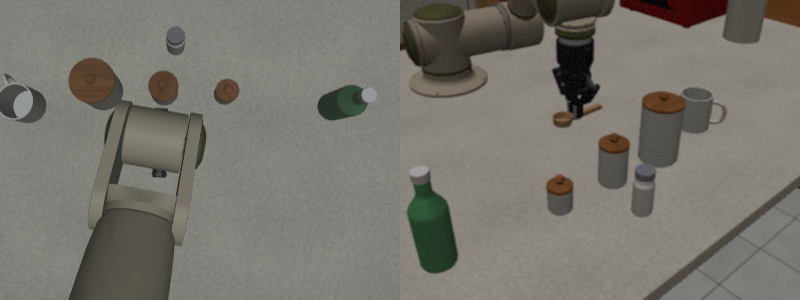

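The bowl points to the small canister, so I'll lower it.

>>> {"method": "servo_tool", "body": {
  "deltas": "0 -1 2.5 20 0 0 0; 0 0 0 30 0 0 0; 0 0 0 25 0 0 0; 0 0 0 13 0 0 0; 0 0 0 6 0 0 0; 0 0 0 0 0 0 0; 0 0 0 0 0 0 0"
}}

```text
time_s: 17.27
position: [0.5537, 0.0202, 0.0092]
tool_rot: [[0.023, 1.0, 0.001], [1.0, -0.023, -0.0], [-0.0, 0.001, -1.0]]
ft_force: [0.1, -0.2, 0.3]
grip_width: 0.0112
gripper_force: 26.9
```

>>> {"method": "servo_tool", "body": {
  "deltas": "0 0 0 4 0 0 0; 0 0 0 1 0 0 0; 0 0 0 0.7 0 0 0; 0 0 0 0 0 0 0; 0 0 0 0 0 0 0"
}}

```text
time_s: 17.68
position: [0.5535, 0.0203, 0.0032]
tool_rot: [[0.022, 1.0, 0.0], [1.0, -0.022, -0.0], [-0.0, 0.0, -1.0]]
ft_force: [0.5, 0.6, -0.9]
grip_width: 0.0108
gripper_force: 26.9
```

Now release gently, go up, and back away.

>>> {"method": "servo_tool", "body": {
  "deltas": "0.25 0 0 0 0 0 0; 0.35 0 0 0 0 0 0; 0.5 0 0 0 0 0 0; 0.5 0 0 0 0 0 0; 0.5 0 0 0 0 0 0; 0.5 0 0 -10 0 0 0; 0.5 0 0 -25 0 0 0; 0.5 0 0 -35 0 0 0"
}}

```text
time_s: 18.35
position: [0.5521, 0.0204, 0.0724]
tool_rot: [[0.022, 1.0, -0.005], [1.0, -0.022, 0.001], [0.001, -0.005, -1.0]]
ft_force: [0.7, -0.1, -0.1]
grip_width: 0.043
gripper_force: 0.0
```

>>> {"method": "servo_tool", "body": {
  "deltas": "0.5 0 0 -40 0 0 0; 0.5 0 0 -40 0 0 0; 0.5 0 -40 0 0 0 0; 0.5 0 -40 0 0 0 0; 0.5 0 -40 0 0 0 0; 0.5 0 -40 0 0 0 0; 0.5 0 -30 0 0 0 0; 0.5 0 0 0 0 0 0"
}}

```text
time_s: 19.02
position: [0.3581, 0.0255, 0.1532]
tool_rot: [[0.022, 1.0, -0.003], [1.0, -0.022, 0.001], [0.0, -0.003, -1.0]]
ft_force: [1.1, -0.3, 0.0]
grip_width: 0.0431
gripper_force: 0.0
```

```bash
python3 go.py 0.35 0.02 0.15
python3 - <<'E'
from cyl import *
np.set_printoptions(precision=4,suppress=True)
a=env.get_image("top");b=env.get_image("scene")
cv2.imwrite("pics/w4.png",np.hstack([a["img"][100:400,100:500],b["img"][50:350,100:500]])[...,::-1])
W=cloud(b); t=cyl(W,.677,.162,.02,.13,.045,.06)[0];s=cyl(W,.67,-.118,.01,.05,.025,.04)[0]
print(t,s,"mid",(t+s)/2,cyl(W,.673,.023,.014,.085,.031,.042))
W=cloud(a); t,s,m=[disc(W,*q)[0] for q in ((.68,.15,.135,.15,.08),(.667,-.12,.052,.066,.06),(.672,.022,.09,.104,.06))]
c,ax,L,ang,z=scoopfit(scoop(W,a["img"],.5535,.02,.085))
u=(s-t)/np.linalg.norm(s-t); n=np.array([-u[1],u[0]])
print(t,s,m,"mid rel",(m-t)@u,(m-t)@n,"scoop",c,ax,L,z,(c-t)@u,(c-t)@n,np.arccos(ax@u))
E
```

```text
t 19.02 pos [0.3581 0.0255 0.1532] yaw -1.25 tilt z [-2.8e-03  6.0e-04 -1.0e+00] w 0.0431 F [ 1.1 -0.3  0. ] q [-15.    8.  109.1  -0.   63.1 -13.8]
tool delta mm [-5.7 -7.9  3.3] turn z rad None
[0.6769 0.1631] [ 0.6697 -0.1168] mid [0.6733 0.0231] (array([0.6739, 0.0218]), 852, np.float64(0.0008823949065115284))
[0.6751 0.162 ] [ 0.6682 -0.1181] [0.6721 0.021 ] mid rel 0.1410217277967305 0.0004811927889722511 scoop [0.5524 0.0297] [-0.0343 -0.9994] 0.12707624 0.020712540619351016 0.13526685736196467 -0.11943449028367878 0.009767224242973695
```

View pics/w4.png

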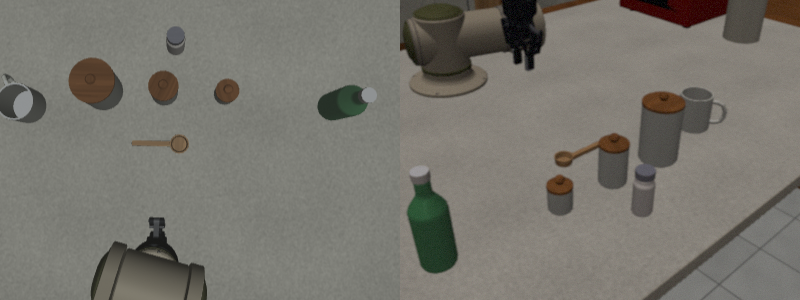

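The picture shows all three canisters in line at about (92,80), (163,86) and (227,91) in the crop. The scoop lies parallel in front of them, with its bowl at (179,144) toward the small canister. Everything measured is within tolerance.

```bash
python3 -c "
from rig import env
print(env.close_job())"
```

```text
the job is handed in; nothing more can be done
None
```

Job handed in: before hand-in I measured the middle canister about 1 mm from midway and in line, and the scoop 119 mm in front of the row, about 5 mm off centre and parallel to within 0.01 rad, with its bowl toward the small canister; no verdict came back.

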